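# Stamp an aluminium blank in the hand marking press

### The arm

A 6-joint arm with a two-finger parallel gripper is mounted at the origin on the work surface; the furniture and walls round the work are solid. World frame = base frame: x ahead of the robot, y to its left, z up, the work surface at z = 0. Lengths are in m, angles in rad, forces in N, time in s.
With the tool pointing down it reaches from about 0.35 to 0.975 m from the base axis. Payload 7.1 kg.
Tool frame: the origin (TCP) lies midway between the tips of the shut fingers; the grasp point (between the pads) lies 19 mm behind it; z points along the fingers, y is the direction in which the jaws open and shut (so a half turn about z gives the same grasp; the last joint's range is limited). The gripper opens to 88 mm and grips with 3 to 60 N. Pads are 20 mm wide; open, the fingers measure 115 mm over their backs; the gripper's body (75 mm by 178 mm) begins 61 mm behind the grasp point.
Start: joints at [1.261, 0.423, 1.63, -0, 1.089, -0.019], TCP at [0.179, 0.599, 0.223] pointing down, gripper open.
Joint ranges: [-3, 3], [-0.9, 2.11], [0.09, 2.58], [-1.31, 4.45], [0.11, 2.69], [-2.54, 2.54]. Speed limits (rad/s): [2.39, 2.39, 3.01, 3.14, 3.14, 3.14].

### API

Orientations are given as a rotation vector (axis times angle).
In Python, from workcell import manip gives the robot as it stands.
- The arm moves only by the shell command python3 -m jog 'ROWS' [FORCE]. ROWS is JSON, a list of rows, each an object of numbers: "wx", "wy", "wz": the turn, a rotation vector about the tool's x, y, z in degrees; "x", "y", "z": the shift along the tool's x, y, z in mm; "gripper": the closure, from -1 (fully open) to 1 (shut). A call has 1 to 12 rows; each row shifts and turns the commanded pose from where the row before left it, along the tool's axes as they then stand; what a row does not reach is not made up. A row lasts 1/10 s, in which the tool goes at most 50 mm and 8.59 degrees, less where a joint would pass 70% of its speed; a pose out of reach is approached as far as the arm can. A call with a gripper value outside its range is refused whole. The fingers move at their own pace and stop on an object; FORCE is the grip in N (left out, the last holds). Time passes only in rows, so rows that do not move let the fingers close. It gives the time, the measured TCP pose, the force and the opening at its end, in the units of the state.
- manip.state(): the state, without advancing time (a new reading comes with each control period).
- manip.snapshot(name): name is "scene" or "side" or "wrist"; returns a dict with "pixels" (480x640x3 uint8, blue, green, red), "vfov" (degrees; the focal length in pixels is half the picture's height over the tangent of half this angle, whatever the lens; pixels are square), "cx", "cy" (the principal point, pixels), "extrinsics" (4x4, takes a point from camera to world coordinates). Camera axes: x right, y down, z forward; pixel columns grow to the right and rows downward; lengths in m; the calibration is good to about 2 mm. A picture is of the moment at which its call begins. There is no depth.
- manip.job_done(): hands the job in, once; it reports no verdict.
The state is a dict: "t": time; "joints": joint angles; "dq": joint speeds; "tau": joint torques, N m; "position": TCP position; "tcp_rot": TCP orientation; "contact_force": force on the tool from outside, world axes, zero at the start; "ft_torque": the same for the moment, N m; "gripper_width": opening from 0.0 (shut) to 1.0 (fully open).
Only numpy, scipy, OpenCV 4.12 (cv2) and the standard library are available. Lean on these libraries where they do the work, as an engineer would, in place of code of your own. Each camera call takes 0.05 s, during which the arm holds its last target.

### The job

Slide the aluminium blank lengthwise into the throat of the small hand marking press until its end rests squarely against the back fence, then press the black palm knob all the way down to its stop, hold it there for about a second and let it spring back up. Then draw the blank straight back out and leave it lying flat on the bench in front of the press, about 4 cm clear of it. Do not work the knob while the blank is not home, and leave the bottle, the tape roll and the steel cup where they are.

Things in the scene. Friction and masses are not known exactly. Their poses are not given: they have to be found in the camera images.
- press: Grey hand marking press fixed to the bench, 145 mm long, 108 mm wide. Origin on the bench top (z = 0) directly under the vertical ram axis; x points along the throat from its mouth to the back fence, z up. A column behind the fence carries an overarm 36 mm wide, 59 to 92 mm above the bench, ending in a round boss 44 mm across over the throat; under it the ram's foot hangs 34 mm above the bench.
- fence (a point): Middle of the flat face of the press's back fence, on the throat's centre line, 25 mm behind the ram axis (press x = +25 mm), 6 mm above the bench. The blank is home when its end touches this face: its centre is then at press x = -50 mm, y = 0, and 58 mm of its length stand out in front of the lips.
- mouth (a point): Middle of the throat's mouth, on the bench, 67 mm in front of the ram axis (press x = -67 mm). The throat's floor is the bench itself; its side rails are 18 mm high and 55 mm apart from press x = -42 mm to the fence. In front of them two lips of the same height flare out to 86 mm apart at the mouth.
- knob_top (a point): Centre of the flat top of the black mushroom palm knob on the ram, 50 mm across, 136 mm above the bench at rest, on the ram axis; it moves down with the ram.
- ram (a joint): Stroke of the ram in m: 0 at rest at the top, 0.022 fully down at its stop. A spring brings it back; pushing takes about 4 N to start and 12 N at the stop. At the stop the foot is just over the face of a 12 mm blank.
- blank: Plain aluminium bar, 150 x 50 x 12 mm, about 0.25 kg, two small dark dots at each end, lying loose and flat on the bench. Origin at the centre of its underside; x along the length, y across the width, z up. Its two ends are alike; either may go in.
- flux_bottle: Bystander: square translucent bottle with a red screw cap, 55 x 55 x 104 mm, loose; origin at the centre of its underside.
- tape_roll: Bystander: roll of tan tape lying flat, 96 mm diameter, 25 mm high, loose; origin at the centre of its underside.
- steel_cup: Bystander: low round steel cup, 56 mm diameter, 18 mm high, loose; origin at the centre of its underside.

How it is judged:
By the outcome, as a careful person would: the job done as asked, in the order asked, and still so for the second after the job is handed in, with the robot touching nothing.
It also fails if it takes over 66 s, if anything falls off the work surface, if the arm or the gripper's body presses on something with over 40 N, if the wrist force passes 120 N, or if a joint passes its speed limit or range.

## Working session

There is one attempt and no reset: what is moved stays moved. The work goes in short steps, Python scripts to look and compute and a shell command to move; the robot and the scene stay as the last step left them, time stands still between calls to the robot, and variables do not carry over. Pictures are saved under pics/ and viewed, and the job is handed in when it is done.

```bash
mkdir -p pics
cat > h.py <<'E'
import numpy as np,cv2
from workcell import manip
def snap(n,f):
    s=manip.snapshot(n);cv2.imwrite('pics/'+f,s['pixels']);
    np.savez('pics/'+f+'.npz',vf=s['vfov'],cx=s['cx'],cy=s['cy'],E=np.array(s['extrinsics']))
    return s
def load(f):
    d=np.load('pics/'+f+'.npz');return dict(vfov=float(d['vf']),cx=float(d['cx']),cy=float(d['cy']),extrinsics=d['E'],pixels=cv2.imread('pics/'+f))
def foc(s): return 240/np.tan(np.radians(s['vfov'])/2)
def ray(s,u,v):
    E=np.array(s['extrinsics']);d=E[:3,:3]@np.array([(u-s['cx'])/foc(s),(v-s['cy'])/foc(s),1]);return E[:3,3],d
def onz(s,u,v,z):
    o,d=ray(s,u,v);return o+d*(z-o[2])/d[2]
def proj(s,p):
    E=np.array(s['extrinsics']);q=E[:3,:3].T@(np.array(p)-E[:3,3]);return q[:2]/q[2]*foc(s)+[s['cx'],s['cy']]
E
python3 - <<'E'
from h import *
for n in ["scene","side","wrist"]:
    s=snap(n,n+'0.png');print(n,s['vfov'],s['cx'],s['cy'],np.round(s['extrinsics'],3).tolist())
print(manip.state())
E
```

```text
scene 46.39785379328609 315.1792366752364 244.43915976850118 [[-0.778, -0.291, 0.558, 0.105], [-0.629, 0.355, -0.692, 0.564], [0.003, -0.889, -0.459, 0.494], [0.0, 0.0, 0.0, 1.0]]
side 57.3276325718784 322.38453619755853 237.8605554551088 [[-0.59, -0.645, 0.486, 0.182], [-0.807, 0.47, -0.357, 0.292], [0.002, -0.603, -0.798, 0.777], [0.0, 0.0, 0.0, 1.0]]
wrist 65.70229633080345 319.0228399337883 240.18805022258886 [[0.287, 0.927, 0.241, 0.112], [0.958, -0.277, -0.074, 0.618], [-0.002, 0.252, -0.968, 0.383], [0.0, 0.0, 0.0, 1.0]]
{'t': 0.15, 'joints': array([ 1.26098203e+00,  4.23651956e-01,  1.63048980e+00, -1.00439292e-05,
        1.08858387e+00, -1.90353855e-02]), 'dq': array([ 0.00146475, -0.00167928, -0.00390273,  0.0001239 ,  0.00050546,
       -0.00051136]), 'tau': array([-1.02461775e-05, -5.44981456e+01, -2.73920274e+01,  6.44396036e-02,
        2.03484058e-02, -4.72459294e-05]), 'position': array([0.17905868, 0.59836629, 0.22209828]), 'tcp_rot': array([-4.55114075e-01, -3.10827322e+00,  1.75786135e-03]), 'contact_force': array([-0.54704359,  0.66360559, -0.2034292 ]), 'ft_torque': array([-0.03301723, -0.00628992,  0.05429176]), 'gripper_width': 0.9994963200918011}
```

View pics/scene0.png

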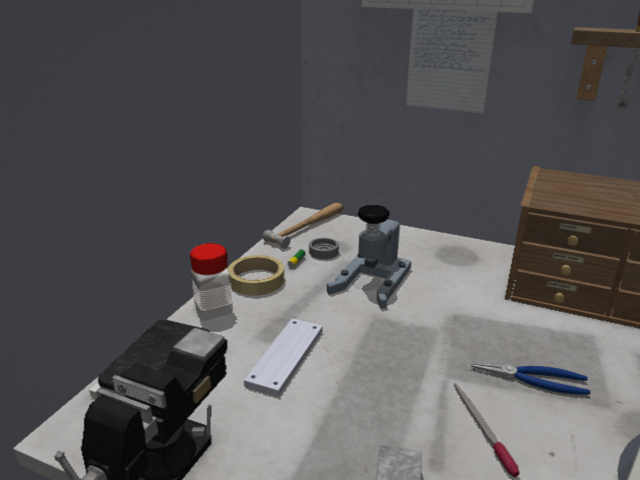

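View pics/side0.png

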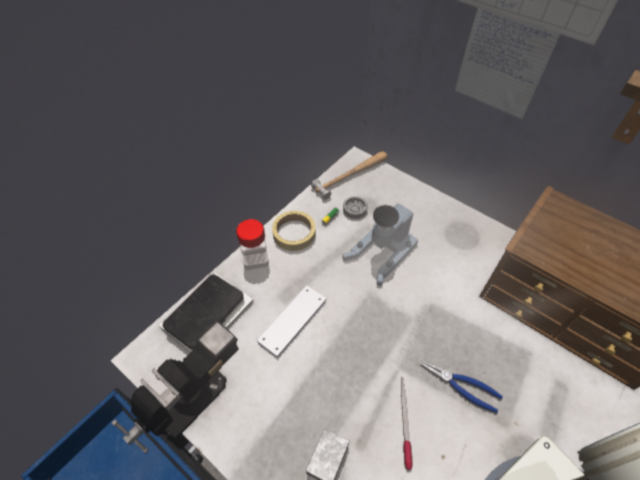

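View pics/wrist0.png

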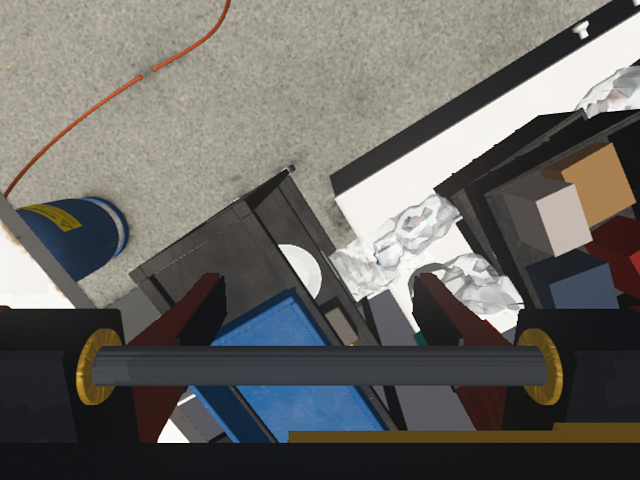

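The scene view shows the blank at about (285,355) and the press knob at (373,213), with the mouth towards the lips at (332,288) and (382,300). In the side view the blank is at (292,321) and the knob at (386,216). The tape and bottle are to the left of the path. Next I'll measure these.

Run:
```python
from h import *
for f,box in(('scene0.png',(235,310,335,400)),('side0.png',(250,280,335,362))):
    s=load(f);im=s['pixels'];x0,y0,x1,y1=box
    c=im[y0:y1,x0:x1];k=cv2.resize(c,None,fx=7,fy=7,interpolation=cv2.INTER_CUBIC);cv2.imwrite('pics/c_'+f,k[:600,:800])
    hsv=cv2.cvtColor(c,cv2.COLOR_BGR2HSV)
    m=((c[:,:,0].astype(int)-c[:,:,2]>8)&(c[:,:,0]>150)).astype(np.uint8) if 'scene' in f else (c.min(2)>215).astype(np.uint8)
    cs,_=cv2.findContours(m,cv2.RETR_EXTERNAL,cv2.CHAIN_APPROX_NONE);b=max(cs,key=cv2.contourArea)
    print(f,cv2.contourArea(b),cv2.minAreaRect(b),)
    q=cv2.approxPolyDP(b,5,True)[:,0]+[x0,y0];print(q.tolist())
    for u,v in q:print(np.round(onz(s,u,v,.012),4))
    # knob
    m=(im.max(2)<45).astype(np.uint8); 
    r=m[190:235,350:410] if 'side' in f else m[195:235,350:400]
    cs,_=cv2.findContours(r,cv2.RETR_EXTERNAL,cv2.CHAIN_APPROX_NONE)
    for b in cs:
        if cv2.contourArea(b)>50: print('knob',cv2.boundingRect(b))
    k=im[190:300,320:430];cv2.imwrite('pics/p_'+f,cv2.resize(k,None,fx=5.4,fy=5.4,interpolation=cv2.INTER_CUBIC))
```

```text
scene0.png 2356.5 ((48.94000244140625, 43.58000183105469), (33.0, 89.00000762939453), 36.869895935058594)
[[321, 326], [291, 319], [245, 380], [278, 389]]
[0.5208 0.0342 0.012 ]
[0.5665 0.0486 0.012 ]
[0.5231 0.1872 0.012 ]
[0.4793 0.173  0.012 ]
knob (8, 10, 32, 19)
side0.png 1718.5 ((41.101768493652344, 38.52655029296875), (25.11724853515625, 76.10432434082031), 41.18592834472656)
[[308, 286], [258, 338], [275, 353], [324, 299]]
[0.5662 0.0448 0.012 ]
[0.5293 0.1845 0.012 ]
[0.4859 0.1747 0.012 ]
[0.5232 0.0364 0.012 ]
```

View pics/p_scene0.png

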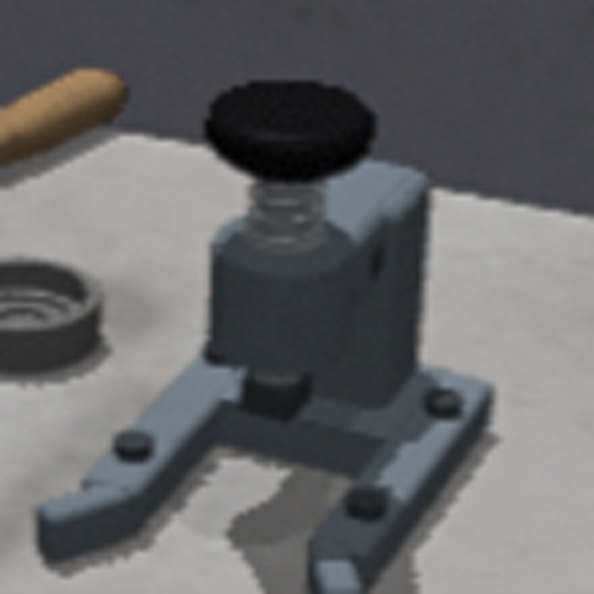

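View pics/p_side0.png

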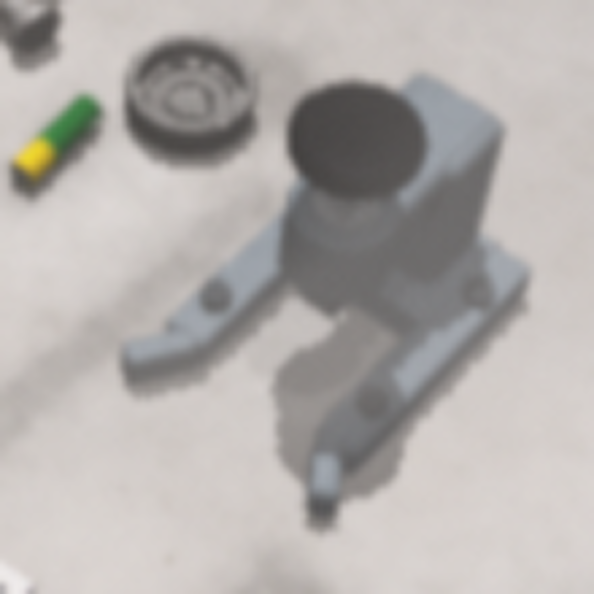

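View pics/c_scene0.png

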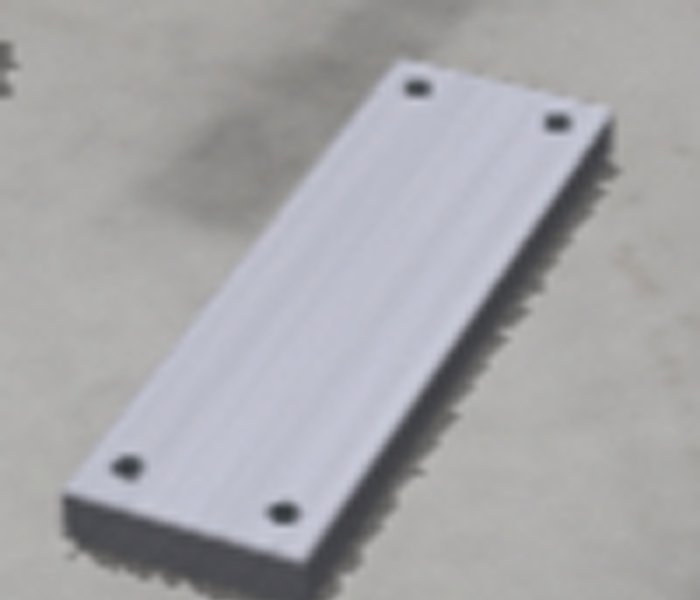

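```bash
cat >> h.py <<'E'
def tri(obs):
    A=np.zeros((3,3));b=np.zeros(3)
    for s,u,v in obs:
        o,d=ray(s,u,v);d=d/np.linalg.norm(d);P=np.eye(3)-np.outer(d,d);A+=P;b+=P@o
    p=np.linalg.solve(A,b)
    return p,[np.linalg.norm(np.cross(ray(s,u,v)[1]/np.linalg.norm(ray(s,u,v)[1]),p-ray(s,u,v)[0])) for s,u,v in obs]
E
python3 - <<'E'
from h import *
a=load('scene0.png');b=load('side0.png')
o=lambda x,y:(320+(x-2.2)/5.4,190+(y-2.2)/5.4)
P={}
for n,p,q in(('LF',(133,440),(216,293)),('RF',(367,499),(373,400)),('RB',(443,399),(478,288)),('knob',(290,108),(357,140)),('Ltip',(40,510),(124,350)),('Rtip',(345,592),(325,497))):
    r=tri([(a,*o(*p)),(b,*o(*q))]);P[n]=r[0];print(n,np.round(r[0],4),np.round(r[1],4), np.round(onz(b,*o(*q),.02),4),np.round(onz(a,*o(*p),.02),4))
d=P['RB']-P['RF'];print('yaw',np.degrees(np.arctan2(d[1],d[0])))
d=P['LF']-P['RF'];print('yaw',np.degrees(np.arctan2(d[1],d[0]))-90,np.linalg.norm(d))
print(onz(b,*o(357,140),.136),onz(a,*o(290,108),.136))
c=[(269,385),(0,0)]
E
```

```text
LF [ 0.5796 -0.1005  0.0233] [0.0012 0.0012] [ 0.5826 -0.1018  0.02  ] [ 0.5816 -0.1053  0.02  ]
RF [ 0.5049 -0.1173  0.0227] [0.0015 0.0015] [ 0.5075 -0.1183  0.02  ] [ 0.5056 -0.1214  0.02  ]
RB [ 0.5209 -0.1872  0.0213] [0.0018 0.0018] [ 0.5232 -0.1874  0.02  ] [ 0.5202 -0.1894  0.02  ]
knob [ 0.5419 -0.1223  0.1386] [0.0005 0.0005] [ 0.6094 -0.1992  0.02  ] [ 0.687  -0.3516  0.02  ]
Ltip [ 0.5825 -0.0572  0.0172] [0.0013 0.0013] [ 0.5823 -0.0554  0.02  ] [ 0.5783 -0.0538  0.02  ]
Rtip [ 0.4854 -0.0764  0.0178] [0.0009 0.0009] [ 0.4854 -0.075   0.02  ] [ 0.4827 -0.0736  0.02  ]
yaw -77.14528569020936
yaw -77.30915807848453 0.0765368516590927
[ 0.54384925 -0.123902    0.136     ] [ 0.544595   -0.12747229  0.136     ]
```

Run:
```python
from h import *
a=load('scene0.png');b=load('side0.png')
ram=np.array([.543,-.124]);th=np.radians(-77.2);u=np.array([np.cos(th),np.sin(th)]);w=np.array([-u[1],u[0]])
f=lambda p:np.round([(p[:2]-ram)@u*1e3,(p[:2]-ram)@w*1e3],0)
print('cap s',f(onz(a,209,253,.104)),'d',f(onz(b,251,230,.104)))
for p in((200,312),(232,306)):print('bot sc',f(onz(a,*p,0)))
for p in((247,266),(268,262)):print('bot sd',f(onz(b,*p,0)))
print('tape',f(onz(a,257,268,.025)),f(onz(b,294,229,.025)))
print('cup',f(onz(b,355,206,.018)))
for c in(((321,326),(291,319),(245,380),(278,389)),):
  for p in c:print('bl',f(onz(a,*p,.012)))
for p in((308,286),(258,338),(275,353),(324,299)):print('blside',f(onz(b,*p,.012)))
from scipy.spatial.transform import Rotation as R
st=manip.state();r=R.from_rotvec(st['tcp_rot']).as_matrix();print(r.round(3))
print(f(np.array([.179,.599])))
t=[-.0]
# wanted: tool z down, tool y = +-w
for s in(1,-1):
    y=np.array([*(s*w),0]);z=np.array([0,0,-1.]);x=np.cross(y,z);Rw=np.c_[x,y,z]
    print(s,x.round(3),np.degrees(R.from_matrix(r.T@Rw).as_rotvec()).round(1))
```

```text
cap s [-184.  185.] d [-178.  190.]
bot sc [-194.  205.]
bot sc [-158.  170.]
bot sd [-203.  195.]
bot sd [-166.  169.]
tape [-74. 174.] [-78. 174.]
cup [ 66. 119.]
bl [-159.   13.]
bl [-163.   61.]
bl [-308.   50.]
bl [-304.    4.]
blside [-160.   60.]
blside [-304.   55.]
blside [-304.   10.]
blside [-161.   16.]
[[-0.958  0.287 -0.   ]
 [ 0.287  0.958 -0.001]
 [ 0.    -0.001 -1.   ]]
[-786. -195.]
1 [-0.222  0.975  0.   ] [-0.1  0.  60.5]
-1 [ 0.222 -0.975  0.   ] [-0.000e+00 -1.000e-01 -1.195e+02]
```

```bash
cat >> h.py <<'E'
from scipy.spatial.transform import Rotation as R
ram=np.array([.543,-.124]);th=np.radians(-77.2);u=np.array([np.cos(th),np.sin(th)]);w=np.array([-u[1],u[0]])
def W(px,py): return ram+u*px/1e3+w*py/1e3
def f(p): return np.round([(np.asarray(p)[:2]-ram)@u*1e3,(np.asarray(p)[:2]-ram)@w*1e3],1)
def togo(pos): # mm in current tool axes
    st=manip.state();r=R.from_rotvec(st['tcp_rot']).as_matrix();return np.round(r.T@(np.array(pos)-st['position'])*1e3,1)
E
python3 - <<'E'
from h import *
st=manip.state();r=R.from_rotvec(st['tcp_rot'])*R.from_euler('z',60.5,degrees=True)
print(W(-230,15),r.inv().apply(np.array([*W(-230,15),.26])-st['position'])*1e3)
s=load('side0.png')
for p in((215,335),(222,345)):print('vise',onz(s,*p,.1))
E
python3 -m jog '[{"wz":7.5,"z":-6},{"wz":7.5,"z":-6},{"wz":7.5,"z":-6},{"wz":7.5,"z":-6},{"wz":7.5,"z":-6},{"wz":7.5,"z":-6},{"wz":7.5,"z":-6},{"wz":8,"z":-6}]'
```

```text
[0.50667109 0.10360758] [-555.228477    209.45031493  -37.47687553]
vise [0.53581647 0.25163793 0.1       ]
vise [0.51342052 0.25067983 0.1       ]invalid input at $[0]: expected keys wx, wy, wz, x, y, z, gripper
```

```bash
python3 -m jog '[{"wx":0,"wy":0,"wz":7.5,"x":0,"y":0,"z":-8,"gripper":-1},{"wx":0,"wy":0,"wz":7.5,"x":0,"y":0,"z":-8,"gripper":-1},{"wx":0,"wy":0,"wz":7.5,"x":0,"y":0,"z":-8,"gripper":-1},{"wx":0,"wy":0,"wz":7.5,"x":0,"y":0,"z":-8,"gripper":-1},{"wx":0,"wy":0,"wz":7.5,"x":0,"y":0,"z":-8,"gripper":-1},{"wx":0,"wy":0,"wz":7.5,"x":0,"y":0,"z":-8,"gripper":-1},{"wx":0,"wy":0,"wz":7.5,"x":0,"y":0,"z":-8,"gripper":-1},{"wx":0,"wy":0,"wz":8,"x":0,"y":0,"z":-8,"gripper":-1}]'
python3 -c "
from h import *
print(togo([*W(-230,15),.26]))"
```

```text
t: 0.95
position: [0.1791, 0.5985, 0.2867]
tcp_rot: [1.966, 2.45, -0.001]
contact_force: [-0.1, 1.1, -0.5]
gripper_width: 1.004
[-554.2  212.5   26.9]
```

```bash
python3 -m jog '[{"wx":0,"wy":0,"wz":0,"x":-46,"y":17.7,"z":0,"gripper":-1},{"wx":0,"wy":0,"wz":0,"x":-46,"y":17.7,"z":0,"gripper":-1},{"wx":0,"wy":0,"wz":0,"x":-46,"y":17.7,"z":0,"gripper":-1},{"wx":0,"wy":0,"wz":0,"x":-46,"y":17.7,"z":0,"gripper":-1},{"wx":0,"wy":0,"wz":0,"x":-46,"y":17.7,"z":0,"gripper":-1},{"wx":0,"wy":0,"wz":0,"x":-46,"y":17.7,"z":0,"gripper":-1},{"wx":0,"wy":0,"wz":0,"x":-46,"y":17.7,"z":0,"gripper":-1},{"wx":0,"wy":0,"wz":0,"x":-46,"y":17.7,"z":0,"gripper":-1},{"wx":0,"wy":0,"wz":0,"x":-46,"y":17.7,"z":0,"gripper":-1},{"wx":0,"wy":0,"wz":0,"x":-46,"y":17.7,"z":0,"gripper":-1},{"wx":0,"wy":0,"wz":0,"x":-46,"y":17.7,"z":0,"gripper":-1},{"wx":0,"wy":0,"wz":0,"x":-46,"y":17.7,"z":0,"gripper":-1}]'
python3 -c "
from h import *
print(togo([*W(-230,15),.26]));s=snap('wrist','wrist1.png');print(manip.state()['joints'])"
```

```text
t: 2.15
position: [0.5096, 0.1058, 0.2867]
tcp_rot: [-1.959, -2.456, -0.0]
contact_force: [1.0, 0.5, 0.3]
gripper_width: 0.999
[-1.5 -3.3 26.7]
[ 0.17310804  0.19812807  1.79153251 -0.0034811   1.14967799 -0.04677984]
```

View pics/wrist1.png

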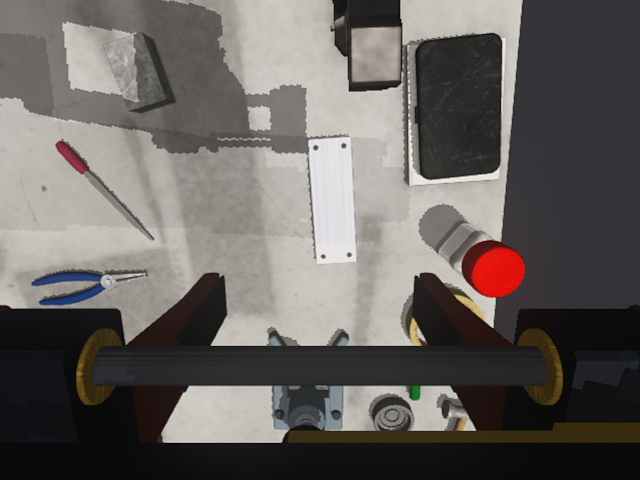

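```bash
python3 - <<'E'
from h import *
s=load('wrist1.png');im=s['pixels'];x0,y0,x1,y1=295,125,370,275
c=im[y0:y1,x0:x1].astype(int);m=((c[:,:,0]-c[:,:,2]>8)&(c[:,:,0]>150)).astype(np.uint8)
cs,_=cv2.findContours(m,cv2.RETR_EXTERNAL,cv2.CHAIN_APPROX_NONE);b=max(cs,key=cv2.contourArea)
b=b[:,0]+[x0,y0]
P=np.array([onz(s,*q,.012)[:2] for q in b])
print(f(P.min(0)),cv2.contourArea((b).astype(np.int32)))
Q=np.array([f(p) for p in P],np.float32);r=cv2.minAreaRect(Q);print(r,cv2.boxPoints(r))
for p in((271,336),(348,336),(280,413),(337,413)):print(p,f(onz(s,*p,.02)))
E
python3 -m jog '[{"wx":0,"wy":0,"wz":0,"x":-40,"y":0,"z":0,"gripper":-1},{"wx":0,"wy":0,"wz":0,"x":-40,"y":0,"z":0,"gripper":-1},{"wx":0,"wy":0,"wz":0,"x":-40,"y":0,"z":0,"gripper":-1},{"wx":0,"wy":0,"wz":0,"x":-40,"y":0,"z":0,"gripper":-1},{"wx":0,"wy":0,"wz":0,"x":0,"y":0,"z":0,"gripper":-1}]'
python3 -c "
from h import *
s=snap('wrist','wrist2.png');print(manip.state()['joints'])"
```

```text
[-219.9   25. ] 0.0
((-219.89999389648438, 25.0), (0.0, 0.0), 0.0) [[-219.9   25. ]
 [-219.9   25. ]
 [-219.9   25. ]
 [-219.9   25. ]]
(271, 336) [-62.2 -44.6]
(348, 336) [-62.3  53.7]
(280, 413) [ 53.5 -36.1]
(337, 413) [53.4 41.1]
t: 2.7
position: [0.5451, -0.0519, 0.2864]
tcp_rot: [1.964, 2.451, -0.001]
contact_force: [-0.7, 0.4, 0.9]
gripper_width: 1.001
[-1.13419634e-01  2.37726748e-01  1.74143454e+00 -3.46522655e-05
  1.16295769e+00 -3.33872582e-01]
```

View pics/wrist2.png

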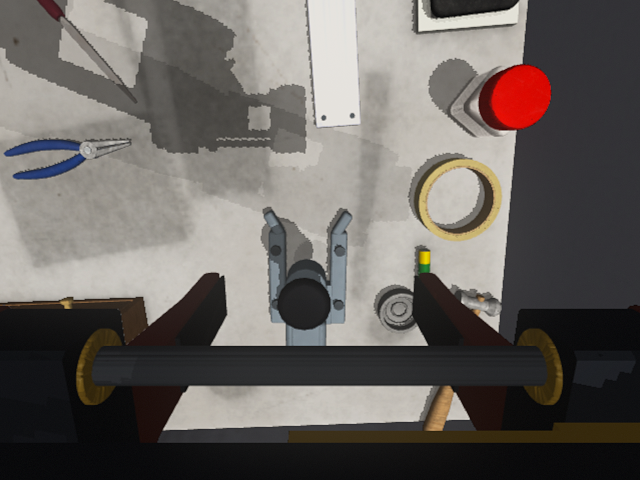

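The wrist view shows all four press screws at about (276,250), (340,250), (276,305) and (339,305), the knob at (304,303), and the blank's front end at (337,125). I'll measure these.

Run:
```python
from h import *
s=load('wrist2.png');im=s['pixels'];g=cv2.cvtColor(im,cv2.COLOR_BGR2GRAY)
cv2.imwrite('pics/w2c.png',cv2.resize(im[195:345,245:375],None,fx=4,fy=4,interpolation=cv2.INTER_CUBIC))
cam=np.array(s['extrinsics']);print('cam',cam[:3,3].round(4))
def cen(u,v,h=8):
    c=255-g[v-h:v+h+1,u-h:u+h+1].astype(float);m=c>np.percentile(c,80);yy,xx=np.mgrid[-h:h+1,-h:h+1];k=m
    return u+(xx*k).sum()/k.sum(),v+(yy*k).sum()/k.sum()
S=[]
for p in((276,250),(340,250),(276,305),(339,305)):
    q=cen(*p);X=onz(s,*q,.02);S.append(X[:2]);print(np.round(q,1),X.round(4),f(X))
S=np.array(S)
for i,j in((0,2),(1,3)):
    d=S[j]-S[i];print('yaw',np.degrees(np.arctan2(d[1],d[0])),np.linalg.norm(d))
for i,j in((0,1),(2,3)):
    d=S[j]-S[i];print('yaw',np.degrees(np.arctan2(d[1],d[0]))-90,np.linalg.norm(d))
m=(im.max(2)<60).astype(np.uint8);m[:,:270]=0;m[:,335:]=0;m[:265]=0;m[340:]=0
cs,_=cv2.findContours(m,cv2.RETR_EXTERNAL,cv2.CHAIN_APPROX_NONE);b=max(cs,key=cv2.contourArea);e=cv2.fitEllipse(b);print('knob',e)
X=onz(s,*e[0],.130);print(X,f(X))
# blank
for fn in('wrist1.png','wrist2.png'):
    t=load(fn);c=t['pixels'];m=(c.min(2)>195).astype(np.uint8);y0=120 if '1' in fn else 0
    k=np.zeros_like(m);k[y0:y0+160,295:375]=1;m=cv2.morphologyEx(m*k,cv2.MORPH_OPEN,np.ones((5,5)))
    cs,_=cv2.findContours(m,cv2.RETR_EXTERNAL,cv2.CHAIN_APPROX_NONE);b=max(cs,key=cv2.contourArea)
    q=cv2.approxPolyDP(b,5,True)[:,0];print(fn,q.tolist())
    Q=np.array([f(onz(t,*p,.012)) for p in b[:,0]],np.float32);r=cv2.minAreaRect(Q);print(r)
    print(cv2.boxPoints(r).round(1).tolist())
```

```text
cam [0.5292 0.0155 0.4476]
[275.4 250.4] [ 0.5047 -0.1181  0.02  ] [-14.2 -36.1]
[337.8 249.7] [ 0.5774 -0.1009  0.02  ] [-14.9  38.6]
[279.7 304.4] [ 0.5231 -0.1859  0.02  ] [ 55.9 -33.1]
[337.  303.6] [ 0.5925 -0.1691  0.02  ] [55.  38.3]
yaw -74.7454176376314 0.07019748829779988
yaw -77.46634457225643 0.06987538711403507
yaw -76.69893345914932 0.07472765004673301
yaw -76.46816632697528 0.07139941710386626
knob ((303.3553771972656, 303.2368469238281), (50.76808166503906, 53.1732177734375), 99.09327697753906)
[ 0.54580427 -0.12813489  0.13      ] [4.7 1.8]
wrist1.png [[350, 137], [309, 140], [319, 146], [309, 151], [316, 253], [326, 255], [317, 263], [346, 262], [346, 253], [355, 252], [350, 147], [340, 147]]
((-232.01690673828125, 32.91548538208008), (148.4923095703125, 48.21307373046875), 3.9170055389404297)
[[-307.70001220703125, 51.900001525878906], [-304.3999938964844, 3.799999952316284], [-156.3000030517578, 13.899999618530273], [-159.60000610351562, 62.0]]
wrist2.png [[308, 0], [316, 118], [327, 116], [317, 126], [359, 123], [355, 1]]
((-220.67001342773438, 33.93580627441406), (125.72206115722656, 48.88277816772461), 3.7861104011535645)
[[-285.0, 54.20000076293945], [-281.79998779296875, 5.400000095367432], [-156.3000030517578, 13.699999809265137], [-159.60000610351562, 62.5]]
```

View pics/w2c.png

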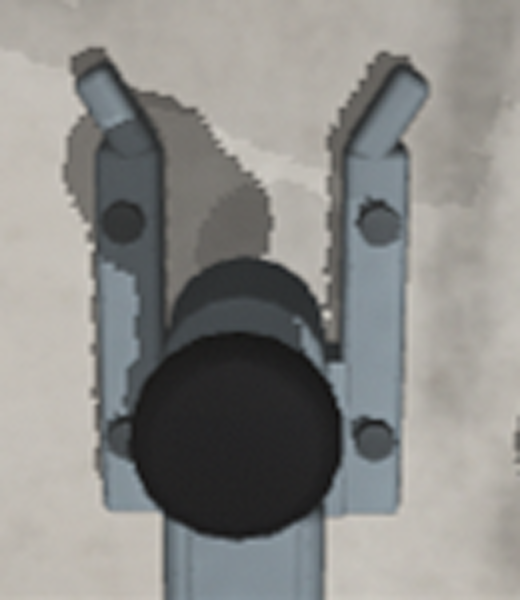

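Run:
```python
from h import *
s=load('wrist2.png')
o=lambda x,y:(245+(x+.5)/4-.5,195+(y+.5)/4-.5)
for n,p in dict(LF=(123,221),RF=(379,222),RB=(374,437)).items():
    X=onz(s,*o(*p),.0205);print(n,X.round(4),f(X))
for n,l in dict(outL=((97,150),(104,508)),outR=((407,150),(400,508)),inL=((162,150),(166,300)),inR=((345,150),(342,330))).items():
    a,b=[onz(s,*o(*p),.018) for p in l];d=b-a;print(n,f(a),f(b),np.degrees(np.arctan2(d[1],d[0])))
for p in((77,85),(428,85)):print('tip',f(onz(s,*o(*p),.018)))
```

```text
LF [ 0.5045 -0.1174  0.0205] [-15.  -36.1]
RF [ 0.5793 -0.101   0.0205] [-14.4  40.5]
RB [ 0.5939 -0.169   0.0205] [55.2 39.7]
outL [-36.2 -43.4] [ 80.5 -45.6] -78.29152272102472
outR [-35.9  48.7] [80.7 48.3] -77.43223793879407
inL [-36.2 -24. ] [ 10.9 -24.1] -77.25781486526516
inR [-36.   30.3] [20.8 29.7] -77.87903070458935
tip [-55.9 -48.5]
tip [-55.5  54.6]
```

```bash
python3 - <<'E'
from h import *
c=W(-232,33);a=np.radians(-73.3);d=np.array([np.cos(a),np.sin(a)]);g=c-.055*d
print('centre',c,'grasp',g)
n=W(4,2.4);print('ram',n)
st=manip.state();r=R.from_rotvec(st['tcp_rot']);x=r.apply([1,0,0]);print('tool -x yaw',np.degrees(np.arctan2(-x[1],-x[0])))
print(togo([*g,.12]))
E
sed -i 's/^ram=.*/ram=np.array([.5462,-.1274]);th=np.radians(-77.7);u=np.array([np.cos(th),np.sin(th)]);w=np.array([-u[1],u[0]])/' h.py
python3 -c "
from h import *
print(ram,f([.5,.1]))"
```

```text
centre [0.52378068 0.10954575] grasp [0.50797585 0.16222599]
ram [ 0.54622655 -0.12736888]
tool -x yaw -77.36819056797003
[215.1  10.8 166.4]
[ 0.5462 -0.1274] [-232.     3.3]
```

Run:
```python
from h import *
a,b,c=load('scene0.png'),load('side0.png'),load('wrist1.png')
for p,q in (((226,338),(237,339)),((190,331),(213,325)),((210,358),(222,358))):
    X,e=tri([(a,*p),(b,*q)]);print(X.round(3),np.round(e,3),f(X),proj(c,X).round(0))
print(f([.5238,.1095]),f([.508,.1622]))
```

```text
[0.504 0.227 0.11 ] [0.001 0.001] [-355.4   34.6] [346.  81.]
[0.547 0.246 0.111] [0.001 0.001] [-364.7   80. ] [401.  69.]
[0.49  0.262 0.11 ] [0.001 0.001] [-392.8   28.6] [340.  32.]
[-236.2   28.6] [-291.1   24.4]
```

```bash
python3 -m jog '[{"wx":0,"wy":0,"wz":0,"x":35,"y":2,"z":0,"gripper":-1},{"wx":0,"wy":0,"wz":0,"x":35,"y":2,"z":0,"gripper":-1},{"wx":0,"wy":0,"wz":0,"x":35,"y":2,"z":20,"gripper":-1},{"wx":0,"wy":0,"wz":0,"x":35,"y":2,"z":20,"gripper":-1},{"wx":0,"wy":0,"wz":0,"x":35,"y":2,"z":30,"gripper":-1},{"wx":0,"wy":0,"wz":0,"x":33,"y":1,"z":30,"gripper":-1},{"wx":0,"wy":0,"wz":-4,"x":0,"y":0,"z":30,"gripper":-1},{"wx":0,"wy":0,"wz":0,"x":0,"y":0,"z":36,"gripper":-1},{"wx":0,"wy":0,"wz":0,"x":0,"y":0,"z":0,"gripper":-1}]'
python3 - <<'E'
from h import *
c=np.array([.5238,.1095]);a=np.radians(-73.3);d=np.array([np.cos(a),np.sin(a)]);g=c-.048*d
print(togo([*g,.004]))
s=snap('side','side2.png');s=snap('wrist','wrist3.png')
E
```

```text
t: 3.65
position: [0.5049, 0.1575, 0.1169]
tcp_rot: [-1.867, -2.52, 0.011]
contact_force: [-0.2, -0.1, -0.1]
gripper_width: 0.994
[ -3.5   5.3 112.8]
```

View pics/side2.png

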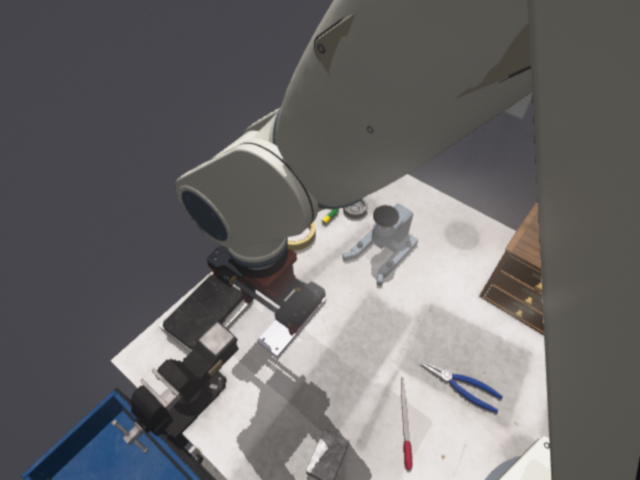

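View pics/wrist3.png

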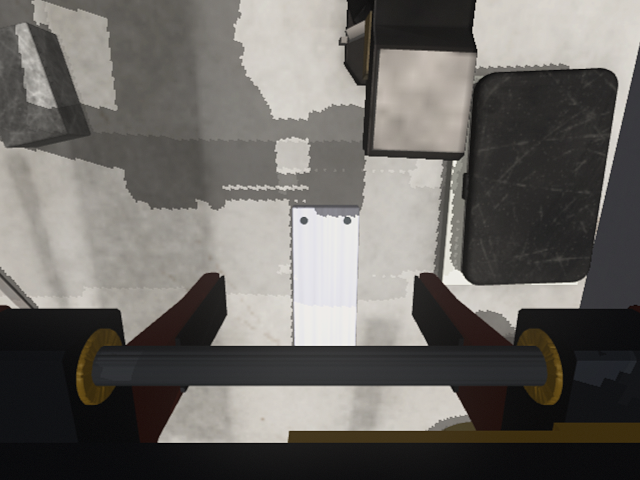

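The blank is aligned and centred between the fingers, at about columns 293–358, and the vise is clear. I'll descend and grip.

```bash
python3 -m jog '[{"wx":0,"wy":0,"wz":0,"x":-3.5,"y":5,"z":30,"gripper":-1},{"wx":0,"wy":0,"wz":0,"x":0,"y":0,"z":30,"gripper":-1},{"wx":0,"wy":0,"wz":0,"x":0,"y":0,"z":25,"gripper":-1},{"wx":0,"wy":0,"wz":0,"x":0,"y":0,"z":15,"gripper":-1},{"wx":0,"wy":0,"wz":0,"x":0,"y":0,"z":8,"gripper":-1},{"wx":0,"wy":0,"wz":0,"x":0,"y":0,"z":3,"gripper":-1},{"wx":0,"wy":0,"wz":0,"x":0,"y":0,"z":0,"gripper":-1}]'
```

```text
t: 4.45
position: [0.5154, 0.1553, 0.0104]
tcp_rot: [1.872, 2.522, 0.001]
contact_force: [-0.1, -0.4, -0.1]
gripper_width: 0.999
```

```bash
python3 - <<'E'
from h import *
c=np.array([.5238,.1095]);a=np.radians(-73.3);d=np.array([np.cos(a),np.sin(a)]);g=c-.048*d
print(togo([*g,.004]),manip.state()['position'])
E
python3 -m jog '[{"wx":0,"wy":0,"wz":0,"x":0,"y":-3,"z":3,"gripper":-1},{"wx":0,"wy":0,"wz":0,"x":0,"y":0,"z":0,"gripper":-1},{"wx":0,"wy":0,"wz":0,"x":0,"y":0,"z":0,"gripper":-1}]'
python3 - <<'E'
from h import *
c=np.array([.5238,.1095]);a=np.radians(-73.3);d=np.array([np.cos(a),np.sin(a)]);g=c-.048*d
print(togo([*g,.004]),manip.state()['position'])
E
```

```text
[ 1.8 -5.1  6.4] [0.51541022 0.15527333 0.01041337]
t: 4.75
position: [0.512, 0.1542, 0.0071]
tcp_rot: [1.872, 2.522, 0.001]
contact_force: [-0.3, 0.5, 0.4]
gripper_width: 0.996
[ 1.7 -1.5  3.1] [0.51196336 0.15423994 0.00707093]
```

```bash
python3 -m jog '[{"wx":0,"wy":0,"wz":0,"x":0,"y":-1.5,"z":3.5,"gripper":-1},{"wx":0,"wy":0,"wz":0,"x":0,"y":0,"z":0,"gripper":1},{"wx":0,"wy":0,"wz":0,"x":0,"y":0,"z":0,"gripper":1},{"wx":0,"wy":0,"wz":0,"x":0,"y":0,"z":0,"gripper":1},{"wx":0,"wy":0,"wz":0,"x":0,"y":0,"z":0,"gripper":1},{"wx":0,"wy":0,"wz":0,"x":0,"y":0,"z":0,"gripper":1},{"wx":0,"wy":0,"wz":0,"x":0,"y":0,"z":0,"gripper":1}]' 20
python3 - <<'E'
from h import *
s=snap('wrist','wrist4.png')
st=manip.state();x=R.from_rotvec(st['tcp_rot']).apply([1,0,0]);print('yaw',np.degrees(np.arctan2(-x[1],-x[0])),st['gripper_width'],f(st['position']))
E
```

```text
t: 5.45
position: [0.5106, 0.1538, 0.0032]
tcp_rot: [1.872, 2.523, 0.0]
contact_force: [0.8, -0.6, 0.9]
gripper_width: 0.564
yaw -73.16270801594933 0.569505736416569 [-282.4   25.1]
```

View pics/wrist4.png

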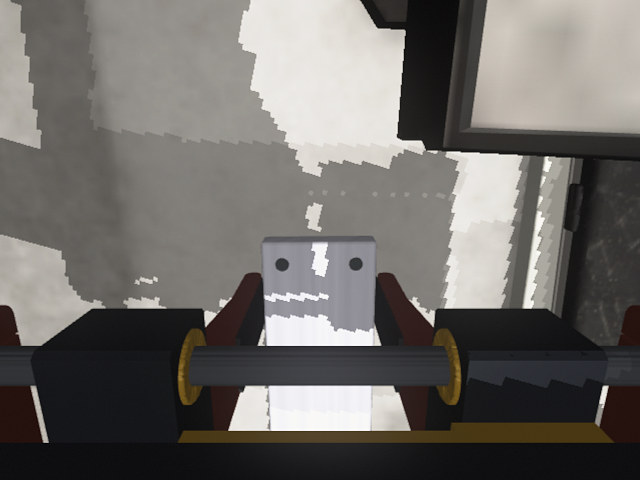

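```bash
python3 - <<'E'
from h import *
s=load('wrist4.png');st=manip.state()
r=R.from_rotvec(st['tcp_rot']).as_matrix()
for p in((263,240),(376,239),(320,240)):
    X=onz(s,*p,.012);print(np.round(r.T@(X-st['position'])*1e3,1))
E
python3 -m jog '[{"wx":0,"wy":0,"wz":2,"x":0,"y":-4,"z":0,"gripper":1},{"wx":0,"wy":0,"wz":2.5,"x":-5,"y":-6,"z":0,"gripper":1},{"wx":0,"wy":0,"wz":0,"x":-10,"y":-8,"z":0,"gripper":1},{"wx":0,"wy":0,"wz":0,"x":-15,"y":-7,"z":0,"gripper":1},{"wx":0,"wy":0,"wz":0,"x":-15,"y":0,"z":0,"gripper":1},{"wx":0,"wy":0,"wz":0,"x":0,"y":0,"z":0,"gripper":1},{"wx":0,"wy":0,"wz":0,"x":0,"y":0,"z":0,"gripper":1}]'
python3 - <<'E'
from h import *
st=manip.state();x=R.from_rotvec(st['tcp_rot']).apply([1,0,0]);print('yaw',np.degrees(np.arctan2(-x[1],-x[0])),st['gripper_width'],f(st['position']),togo([*W(-200,0),.0035]))
s=snap('scene','scene5.png');s=snap('side','side5.png');snap('wrist','wrist5.png')
cv2.imwrite('pics/s5c.png',cv2.resize(s['pixels'][180:380,240:440],None,fx=3,fy=3))
E
```

```text
[ 29.4 -24.8  -8.8]
[29.8 23.  -8.8]
[29.4 -0.7 -8.8]
t: 6.2
position: [0.4963, 0.103, 0.0032]
tcp_rot: [1.972, 2.446, -0.0]
contact_force: [0.4, -2.7, 1.1]
gripper_width: 0.569
yaw -77.74825996868722 0.569061140580285 [-235.7    0.3] [-35.7  -0.3  -0.3]
```

View pics/s5c.png

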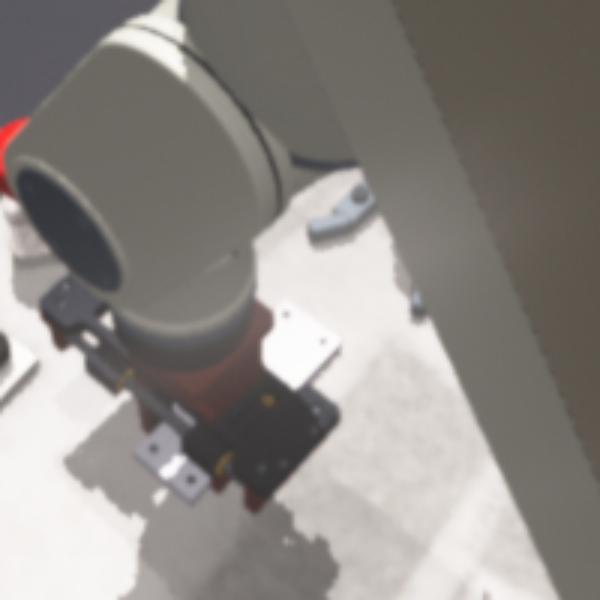

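View pics/scene5.png

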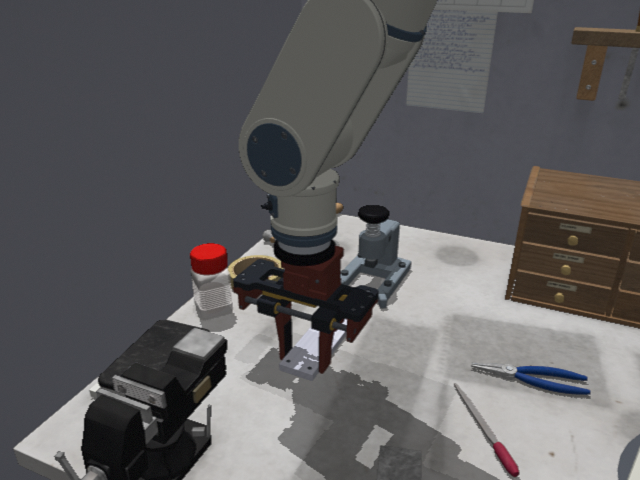

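View pics/wrist5.png

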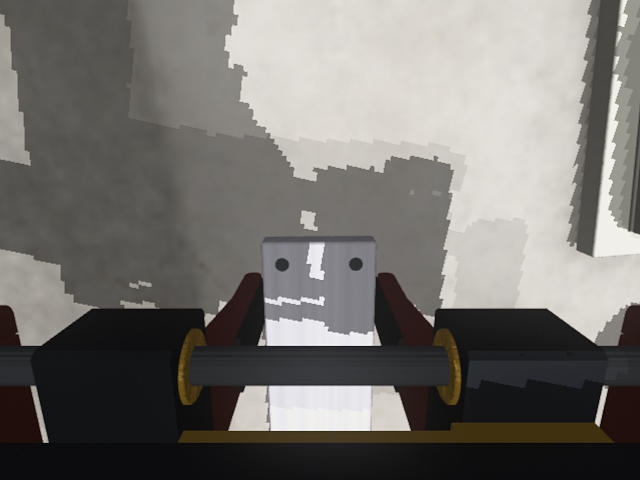

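Run:
```python
from h import *
s=load('side5.png');im=s['pixels']
cv2.imwrite('pics/s5d.png',cv2.resize(im[235:315,315:395],None,fx=7,fy=7,interpolation=cv2.INTER_CUBIC))
b=load('side0.png');o=lambda x,y:(320+(x-2.2)/5.4,190+(y-2.2)/5.4)
for p in((216,293),(373,400),(478,288)):print(f(onz(b,*o(*p),.0205)))
```

```text
[-17.6  40.8]
[-17.5 -36. ]
[ 53.4 -35.4]
```

View pics/s5d.png

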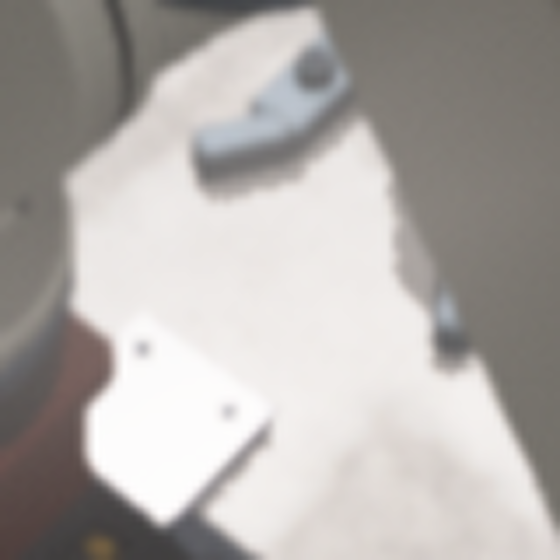

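Run:
```python
from h import *
s=load('side5.png')
o=lambda x,y:(315+(x-3)/7,235+(y-3)/7)
for p in((143,348),(229,412),(272,408)):print(f(onz(s,*o(*p),.012)))
st=manip.state();print(f(st['position']))
```

```text
[-124.8   18.1]
[-124.6  -14. ]
[-115.5  -22.4]
[-236.7    0.5]
```

```bash
python3 -m jog '[{"wx":0,"wy":0,"wz":0,"x":-10,"y":0,"z":0,"gripper":1},{"wx":0,"wy":0,"wz":0,"x":-12,"y":0,"z":0,"gripper":1},{"wx":0,"wy":0,"wz":0,"x":-12,"y":0,"z":0,"gripper":1},{"wx":0,"wy":0,"wz":0,"x":-12,"y":0,"z":0,"gripper":1},{"wx":0,"wy":0,"wz":0,"x":-10,"y":0,"z":0,"gripper":1},{"wx":0,"wy":0,"wz":0,"x":-10,"y":0,"z":0,"gripper":1},{"wx":0,"wy":0,"wz":0,"x":0,"y":0,"z":0,"gripper":1}]'
python3 -c "
from h import *
st=manip.state();x=R.from_rotvec(st['tcp_rot']).apply([1,0,0]);print('yaw',np.degrees(np.arctan2(-x[1],-x[0])),f(st['position']),st['contact_force'],st['ft_torque'])"
python3 -m jog '[{"wx":0,"wy":0,"wz":0,"x":-10,"y":0,"z":0,"gripper":1},{"wx":0,"wy":0,"wz":0,"x":-10,"y":0,"z":0,"gripper":1},{"wx":0,"wy":0,"wz":0,"x":-10,"y":0,"z":0,"gripper":1},{"wx":0,"wy":0,"wz":0,"x":-10,"y":0,"z":0,"gripper":1},{"wx":0,"wy":0,"wz":0,"x":-10,"y":0,"z":0,"gripper":1},{"wx":0,"wy":0,"wz":0,"x":0,"y":0,"z":0,"gripper":1}]'
python3 -c "
from h import *
st=manip.state();x=R.from_rotvec(st['tcp_rot']).apply([1,0,0]);print('yaw',np.degrees(np.arctan2(-x[1],-x[0])),f(st['position']),st['contact_force'],st['ft_torque'])
snap('scene','scene6.png');snap('side','side6.png')
s=snap('wrist','wrist6.png')
r=R.from_rotvec(st['tcp_rot']).as_matrix()
for p in((263,240),(376,239)):print(proj(s,np.array(st['position'])))
"
```

```text
t: 7.05
position: [0.5105, 0.0379, 0.0032]
tcp_rot: [1.971, 2.446, -0.0]
contact_force: [0.4, -1.7, 1.7]
gripper_width: 0.572
yaw -77.73349980257797 [-169.1    0.4] [ 0.36197666 -1.65237991  1.74794069] [-0.44783071 -0.0291443   0.00447802]
t: 7.65
position: [0.5213, -0.0109, 0.0032]
tcp_rot: [1.97, 2.446, -0.0]
contact_force: [-0.1, -1.7, 0.8]
gripper_width: 0.57
yaw -77.71650993238717 [-119.1    0.5] [-0.08662889 -1.6955093   0.81393122] [-0.46680233 -0.01037119  0.01723975]
[321.44355287 297.67749385]
[321.44355287 297.67749385]
```

View pics/scene6.png

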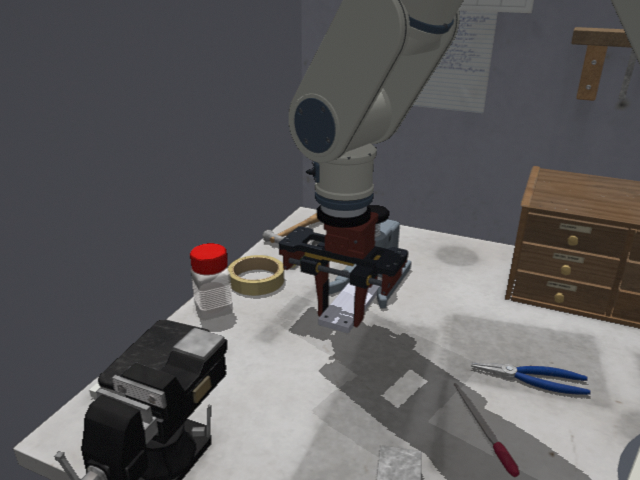

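View pics/wrist6.png

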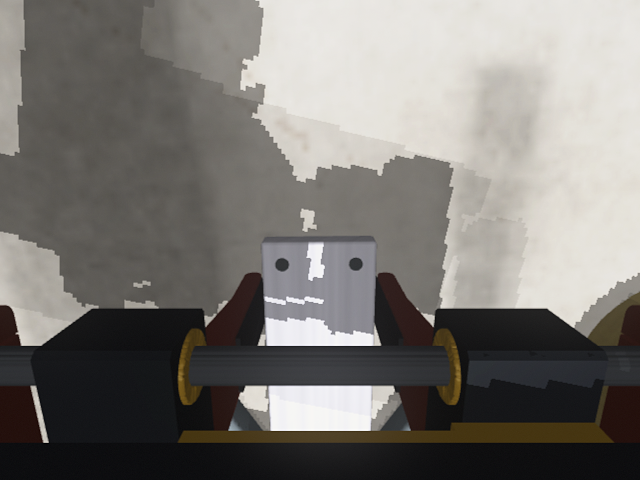

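```bash
python3 -m jog '[{"wx":0,"wy":0,"wz":0,"x":-7,"y":0,"z":0,"gripper":1},{"wx":0,"wy":0,"wz":0,"x":-7,"y":0,"z":0,"gripper":1},{"wx":0,"wy":0,"wz":0,"x":-3,"y":0,"z":0,"gripper":1},{"wx":0,"wy":0,"wz":0,"x":0,"y":0,"z":0,"gripper":1}]'
for i in 1 2 3; do python3 -m jog '[{"wx":0,"wy":0,"wz":0,"x":-2,"y":0,"z":0,"gripper":1},{"wx":0,"wy":0,"wz":0,"x":0,"y":0,"z":0,"gripper":1}]'; done
python3 -c "
from h import *
st=manip.state();print(f(st['position']))"
```

```text
t: 8.2
position: [0.5246, -0.0266, 0.0032]
tcp_rot: [1.97, 2.447, -0.0]
contact_force: [0.8, -2.3, 1.8]
gripper_width: 0.566
t: 8.4
position: [0.5248, -0.028, 0.0032]
tcp_rot: [-1.97, -2.447, 0.0]
contact_force: [-0.6, -0.2, 3.1]
gripper_width: 0.566
t: 8.6
position: [0.5252, -0.0299, 0.0032]
tcp_rot: [-1.97, -2.447, 0.0]
contact_force: [-0.7, 1.6, 3.5]
gripper_width: 0.567
t: 8.8
position: [0.5257, -0.0319, 0.0032]
tcp_rot: [-1.97, -2.447, 0.0]
contact_force: [-0.9, 2.8, 3.6]
gripper_width: 0.566
[-97.7   0.3]
```

```bash
for i in 1 2 ; do python3 -m jog '[{"wx":0,"wy":0,"wz":0,"x":-2,"y":0,"z":0,"gripper":1},{"wx":0,"wy":0,"wz":0,"x":0,"y":0,"z":0,"gripper":1}]'; done
python3 -c "
from h import *
st=manip.state();print(f(st['position']),st['ft_torque']);s=snap('wrist','wrist7.png')"
```

```text
t: 9.0
position: [0.5262, -0.0339, 0.0032]
tcp_rot: [1.97, 2.447, -0.0]
contact_force: [-0.7, 3.3, 2.9]
gripper_width: 0.568
t: 9.2
position: [0.5264, -0.035, 0.0032]
tcp_rot: [-1.97, -2.446, -0.001]
contact_force: [-1.9, 9.7, 5.0]
gripper_width: 0.568
[-94.5   0.3] [ 1.68737890e+00  1.30466095e-01 -5.85513303e-05]
```

View pics/wrist7.png

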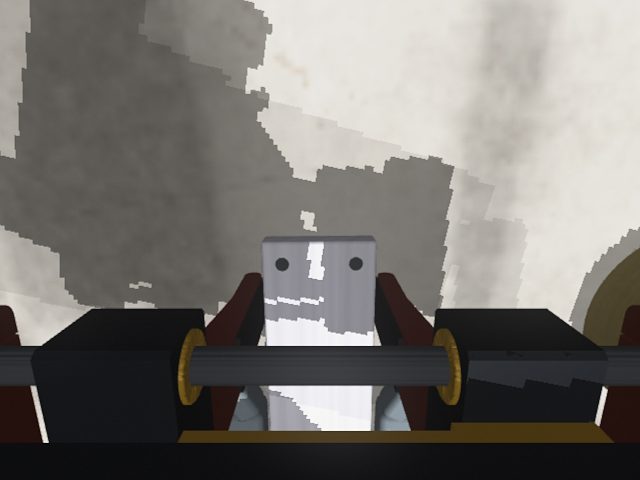

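```bash
python3 -m jog '[{"wx":0,"wy":0,"wz":0,"x":-1,"y":0,"z":0,"gripper":1},{"wx":0,"wy":0,"wz":0,"x":0,"y":0,"z":0,"gripper":1}]'
python3 -m jog '[{"wx":0,"wy":0,"wz":0,"x":0,"y":0,"z":0,"gripper":0},{"wx":0,"wy":0,"wz":0,"x":0,"y":0,"z":0,"gripper":-0.6},{"wx":0,"wy":0,"wz":0,"x":0,"y":0,"z":0,"gripper":-0.6},{"wx":0,"wy":0,"wz":0,"x":0,"y":0,"z":0,"gripper":-0.6}]'
python3 -c "
from h import *
st=manip.state();print(f(st['position']),st['ft_torque']);s=snap('wrist','wrist8.png')"
```

```text
t: 9.45
position: [0.5264, -0.0351, 0.0032]
tcp_rot: [-1.97, -2.445, -0.002]
contact_force: [-1.7, 15.4, 5.4]
gripper_width: 0.564
t: 9.85
position: [0.5268, -0.0371, 0.003]
tcp_rot: [1.97, 2.447, -0.0]
contact_force: [-0.1, -0.2, -0.2]
gripper_width: 0.788
[-92.3   0.3] [-0.08302689 -0.00130604  0.02657802]
```

View pics/wrist8.png

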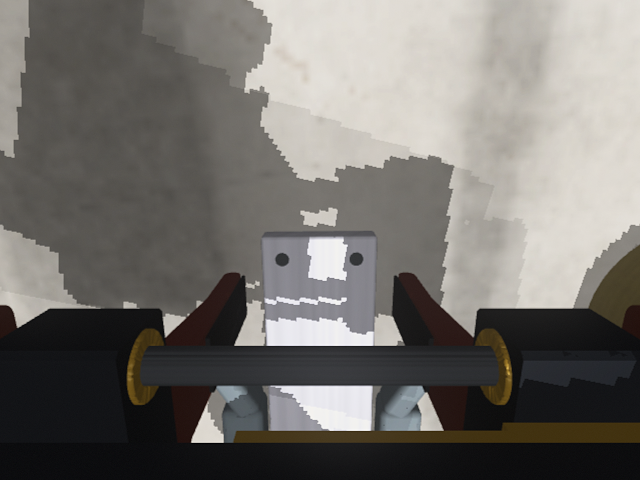

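```bash
python3 - <<'E'
from h import *
s=load('wrist8.png')
for p in((263,236),(376,236),(266,400),(374,400)):print(f(onz(s,*p,.012)))
st=manip.state();print(st['joints'])
print(togo([*W(-94,0),.2]),togo([*W(0,0),.2]))
E
python3 -m jog '[{"wx":0,"wy":0,"wz":0,"x":0,"y":0,"z":-15,"gripper":-0.6},{"wx":0,"wy":0,"wz":0,"x":4,"y":0,"z":-30,"gripper":-0.6},{"wx":0,"wy":0,"wz":0,"x":10,"y":0,"z":-45,"gripper":-0.6},{"wx":0,"wy":0,"wz":0,"x":0,"y":0,"z":-45,"gripper":0},{"wx":0,"wy":0,"wz":0,"x":0,"y":0,"z":-45,"gripper":1},{"wx":0,"wy":0,"wz":0,"x":-30,"y":0,"z":-20,"gripper":1},{"wx":0,"wy":0,"wz":0,"x":-35,"y":0,"z":0,"gripper":1},{"wx":0,"wy":0,"wz":0,"x":-25,"y":0,"z":0,"gripper":1},{"wx":0,"wy":0,"wz":0,"x":0,"y":0,"z":0,"gripper":1},{"wx":0,"wy":0,"wz":0,"x":0,"y":0,"z":0,"gripper":1}]'
python3 -c "
from h import *
st=manip.state();print(f(st['position']),togo([*W(0,0),.15]));s=snap('wrist','wrist9.png');snap('side','side9.png')"
```

```text
[-123.4  -24.5]
[-123.5   23.2]
[-42.8 -26.1]
[-42.9  25.4]
[-9.27031517e-02  6.38671790e-01  1.94210004e+00 -4.49343628e-04
  5.60848772e-01 -3.07435054e-01]
[   1.6   -0.3 -197. ] [ -92.4   -0.3 -197. ]
t: 10.9
position: [0.5426, -0.1111, 0.2037]
tcp_rot: [-1.972, -2.446, -0.0]
contact_force: [0.1, -0.0, -0.0]
gripper_width: 0.201
[-16.6  -0. ] [-16.7   0.   53.7]
```

View pics/wrist9.png

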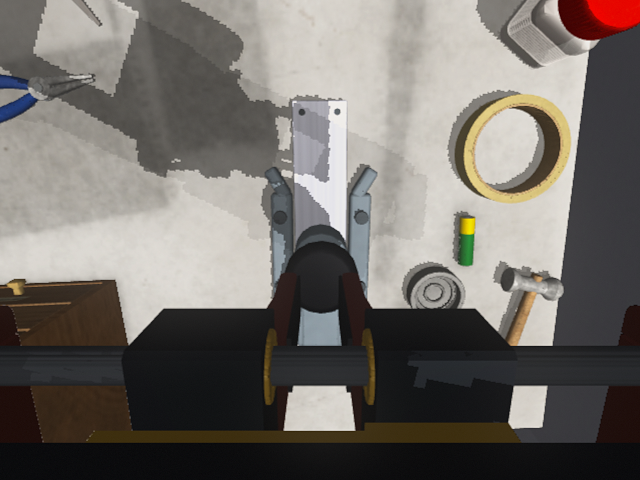

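Run:
```python
from h import *
s=load('wrist9.png');im=s['pixels']
for n,p,z in(('rearL',(292,99),.012),('rearR',(347,99),.012),('LF',(280,216),.0205),('RF',(362,216),.0205),('tipL',(270,168),.018),('tipR',(372,168),.018),('blkL',(294,215),.012),('blkR',(347,215),.012),('knob',(321,277),.132)):print(n,f(onz(s,*p,z)))
cv2.imwrite('pics/w9c.png',cv2.resize(im[85:320,250:400],None,fx=2.5,fy=2.5,interpolation=cv2.INTER_CUBIC))
b=load('side9.png');cv2.imwrite('pics/s9c.png',cv2.resize(b['pixels'][170:320,280:440],None,fx=4,fy=4,interpolation=cv2.INTER_CUBIC))
```

```text
rearL [-123.7  -25.5]
rearR [-123.6   23.6]
LF [-19.2 -38.3]
RF [-19.1  39. ]
tipL [-63.5 -46.5]
tipR [-63.4  47.2]
blkL [-18.5 -25.6]
blkR [-18.5  25.5]
knob [ 0.5 -0. ]
```

View pics/w9c.png

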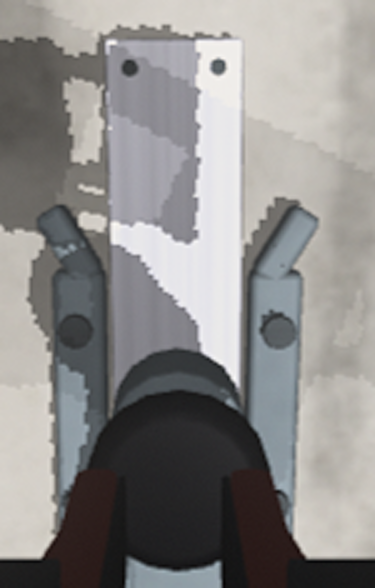

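View pics/s9c.png

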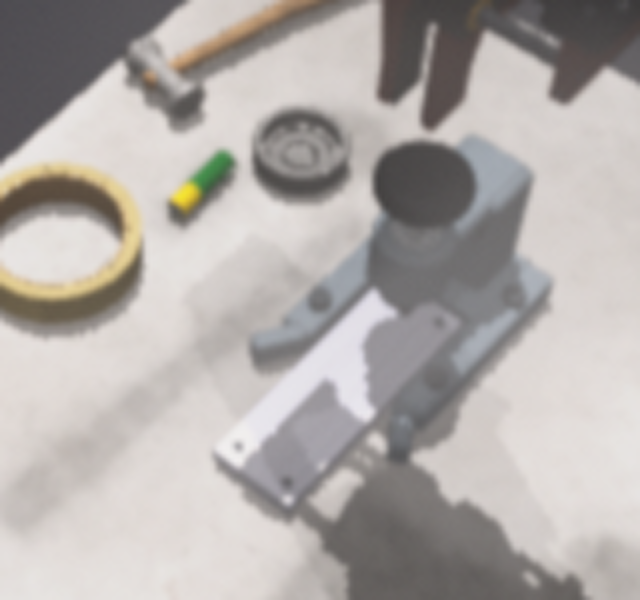

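```bash
python3 -m jog '[{"wx":0,"wy":0,"wz":0,"x":-10,"y":0,"z":10,"gripper":1},{"wx":0,"wy":0,"wz":0,"x":-6.5,"y":0,"z":25,"gripper":1},{"wx":0,"wy":0,"wz":0,"x":0,"y":0,"z":22,"gripper":1},{"wx":0,"wy":0,"wz":0,"x":0,"y":0,"z":5,"gripper":1},{"wx":0,"wy":0,"wz":0,"x":0,"y":0,"z":0,"gripper":1},{"wx":0,"wy":0,"wz":0,"x":0,"y":0,"z":0,"gripper":1}]' 20
python3 -c "
from h import *
st=manip.state();print(f(st['position']),togo([*W(0,0),.114]))"
```

```text
t: 11.6
position: [0.547, -0.127, 0.1416]
tcp_rot: [1.969, 2.447, 0.0]
contact_force: [0.4, -0.2, 0.6]
gripper_width: 0.006
[-0.2  0.9] [-0.2 -0.9 27.6]
```

```bash
python3 -m jog '[{"wx":0,"wy":0,"wz":0,"x":0,"y":0,"z":4,"gripper":1},{"wx":0,"wy":0,"wz":0,"x":0,"y":0,"z":4,"gripper":1},{"wx":0,"wy":0,"wz":0,"x":0,"y":0,"z":4,"gripper":1},{"wx":0,"wy":0,"wz":0,"x":0,"y":0,"z":4,"gripper":1},{"wx":0,"wy":0,"wz":0,"x":0,"y":0,"z":4,"gripper":1},{"wx":0,"wy":0,"wz":0,"x":0,"y":0,"z":3,"gripper":1},{"wx":0,"wy":0,"wz":0,"x":0,"y":0,"z":0,"gripper":1}]'
for i in 1 2 ; do python3 -m jog '[{"wx":0,"wy":0,"wz":0,"x":0,"y":0,"z":2,"gripper":1},{"wx":0,"wy":0,"wz":0,"x":0,"y":0,"z":0,"gripper":1}]'; done
```

```text
t: 12.3
position: [0.5475, -0.1272, 0.1192]
tcp_rot: [1.969, 2.446, 0.002]
contact_force: [-0.9, 1.6, 11.0]
gripper_width: 0.007
t: 12.5
position: [0.5475, -0.1272, 0.1175]
tcp_rot: [1.968, 2.446, 0.002]
contact_force: [-1.5, 0.3, 11.0]
gripper_width: 0.004
t: 12.7
position: [0.5475, -0.1272, 0.1156]
tcp_rot: [1.969, 2.446, 0.002]
contact_force: [-2.5, 0.4, 11.6]
gripper_width: 0.004
```

```bash
for i in 1 2 ; do python3 -m jog '[{"wx":0,"wy":0,"wz":0,"x":0,"y":0,"z":1.5,"gripper":1},{"wx":0,"wy":0,"wz":0,"x":0,"y":0,"z":0,"gripper":1}]'; done
```

```text
t: 12.9
position: [0.5475, -0.1272, 0.1143]
tcp_rot: [1.968, 2.446, 0.002]
contact_force: [-2.1, 0.9, 12.0]
gripper_width: 0.006
t: 13.1
position: [0.5476, -0.1272, 0.1142]
tcp_rot: [1.968, 2.446, 0.002]
contact_force: [-7.1, 1.9, 25.9]
gripper_width: 0.01
```

At the stop now: 0.1142 m, force jumped to 26 N. I'll hold about 1 s and then lift.

```bash
python3 -m jog '[{"wx":0,"wy":0,"wz":0,"x":0,"y":0,"z":0,"gripper":1},{"wx":0,"wy":0,"wz":0,"x":0,"y":0,"z":0,"gripper":1},{"wx":0,"wy":0,"wz":0,"x":0,"y":0,"z":0,"gripper":1},{"wx":0,"wy":0,"wz":0,"x":0,"y":0,"z":0,"gripper":1},{"wx":0,"wy":0,"wz":0,"x":0,"y":0,"z":0,"gripper":1},{"wx":0,"wy":0,"wz":0,"x":0,"y":0,"z":0,"gripper":1},{"wx":0,"wy":0,"wz":0,"x":0,"y":0,"z":0,"gripper":1},{"wx":0,"wy":0,"wz":0,"x":0,"y":0,"z":0,"gripper":1},{"wx":0,"wy":0,"wz":0,"x":0,"y":0,"z":0,"gripper":1},{"wx":0,"wy":0,"wz":0,"x":0,"y":0,"z":0,"gripper":1}]'
python3 -m jog '[{"wx":0,"wy":0,"wz":0,"x":0,"y":0,"z":-8,"gripper":1},{"wx":0,"wy":0,"wz":0,"x":0,"y":0,"z":-10,"gripper":1},{"wx":0,"wy":0,"wz":0,"x":0,"y":0,"z":-15,"gripper":1},{"wx":0,"wy":0,"wz":0,"x":0,"y":0,"z":-30,"gripper":1},{"wx":0,"wy":0,"wz":0,"x":0,"y":0,"z":-30,"gripper":1},{"wx":0,"wy":0,"wz":0,"x":30,"y":0,"z":0,"gripper":-0.6},{"wx":0,"wy":0,"wz":0,"x":35,"y":0,"z":0,"gripper":-0.6},{"wx":0,"wy":0,"wz":0,"x":35,"y":0,"z":0,"gripper":-0.6},{"wx":0,"wy":0,"wz":0,"x":0,"y":0,"z":0,"gripper":-0.6},{"wx":0,"wy":0,"wz":0,"x":0,"y":0,"z":0,"gripper":-0.6}]'
python3 -c "
from h import *
st=manip.state();print(f(st['position']),togo([*W(-98,0),.0035]));s=snap('wrist','wrist10.png');s=snap('scene','scene10.png')"
```

```text
t: 14.1
position: [0.5476, -0.1272, 0.1141]
tcp_rot: [1.968, 2.445, 0.002]
contact_force: [-7.2, 1.8, 25.7]
gripper_width: 0.006
t: 15.1
position: [0.5253, -0.029, 0.2044]
tcp_rot: [1.967, 2.449, 0.0]
contact_force: [-0.2, 0.5, -0.3]
gripper_width: 0.421
[-100.6    0.5] [ -2.6  -0.6 200.9]
```

View pics/wrist10.png

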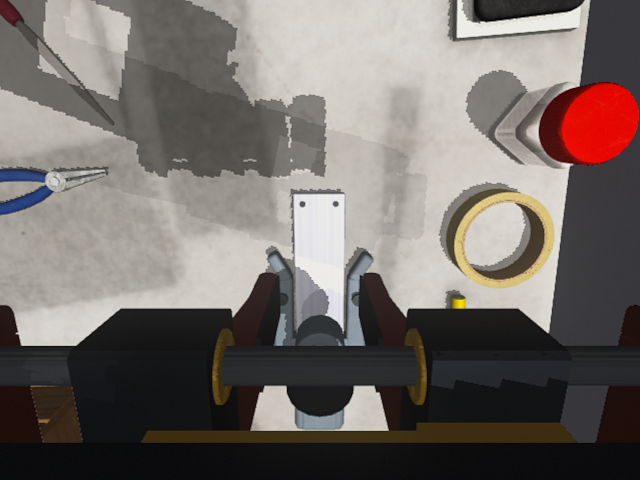

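View pics/scene10.png

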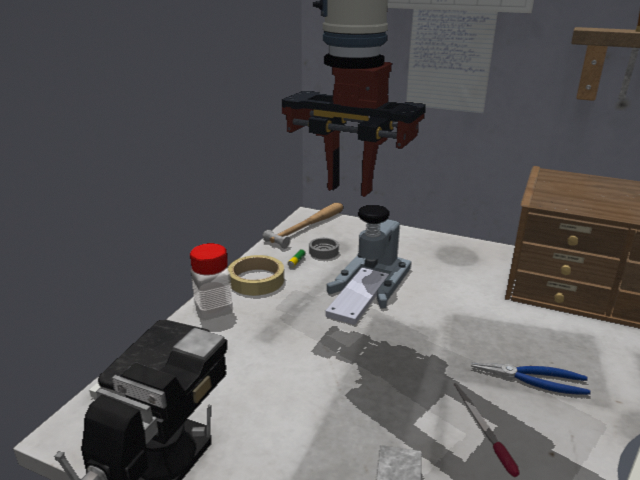

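Knob has returned to the top at (373,213) and the blank is still home. Descending to regrip.

```bash
python3 -m jog '[{"wx":0,"wy":0,"wz":0,"x":0,"y":0,"z":0,"gripper":-0.6},{"wx":0,"wy":0,"wz":0,"x":0,"y":0,"z":30,"gripper":-0.6},{"wx":0,"wy":0,"wz":0,"x":0,"y":0,"z":40,"gripper":-0.6},{"wx":0,"wy":0,"wz":0,"x":0,"y":0,"z":40,"gripper":-0.6},{"wx":0,"wy":0,"wz":0,"x":0,"y":0,"z":40,"gripper":-0.6},{"wx":0,"wy":0,"wz":0,"x":0,"y":0,"z":20,"gripper":-0.6},{"wx":0,"wy":0,"wz":0,"x":0,"y":0,"z":10,"gripper":-0.6},{"wx":0,"wy":0,"wz":0,"x":0,"y":0,"z":10,"gripper":-0.6},{"wx":0,"wy":0,"wz":0,"x":0,"y":0,"z":0,"gripper":-0.6},{"wx":0,"wy":0,"wz":0,"x":0,"y":0,"z":0,"gripper":-0.6}]'
python3 -c "
from h import *
st=manip.state();print(f(st['position']),togo([*W(-100,0),.0035]))"
```

```text
t: 16.2
position: [0.5259, -0.0296, 0.0149]
tcp_rot: [1.969, 2.446, 0.001]
contact_force: [-0.1, 0.1, 1.1]
gripper_width: 0.801
[-99.9   1. ] [ 0.1 -1.  11.4]
```

```bash
python3 -m jog '[{"wx":0,"wy":0,"wz":0,"x":0,"y":-1,"z":6,"gripper":-0.6},{"wx":0,"wy":0,"wz":0,"x":0,"y":0,"z":5,"gripper":-0.6},{"wx":0,"wy":0,"wz":0,"x":0,"y":0,"z":0,"gripper":-0.6},{"wx":0,"wy":0,"wz":0,"x":0,"y":0,"z":0,"gripper":1},{"wx":0,"wy":0,"wz":0,"x":0,"y":0,"z":0,"gripper":1},{"wx":0,"wy":0,"wz":0,"x":0,"y":0,"z":0,"gripper":1},{"wx":0,"wy":0,"wz":0,"x":0,"y":0,"z":0,"gripper":1},{"wx":0,"wy":0,"wz":0,"x":0,"y":0,"z":0,"gripper":1}]' 20
python3 -c "
from h import *
st=manip.state();print(f(st['position']),togo([*W(-232,0),.0035]))"
```

```text
t: 17.0
position: [0.5245, -0.0295, 0.0033]
tcp_rot: [1.97, 2.447, 0.001]
contact_force: [0.5, 0.7, 1.6]
gripper_width: 0.568
[-100.2   -0.4] [131.8   0.5  -0.2]
```

```bash
python3 -m jog '[{"wx":0,"wy":0,"wz":0,"x":6,"y":0,"z":0,"gripper":1},{"wx":0,"wy":0,"wz":0,"x":12,"y":0,"z":0,"gripper":1},{"wx":0,"wy":0,"wz":0,"x":14,"y":0,"z":0,"gripper":1},{"wx":0,"wy":0,"wz":0,"x":15,"y":0,"z":0,"gripper":1},{"wx":0,"wy":0,"wz":0,"x":15,"y":0,"z":0,"gripper":1},{"wx":0,"wy":0,"wz":0,"x":15,"y":0,"z":0,"gripper":1},{"wx":0,"wy":0,"wz":0,"x":15,"y":0,"z":0,"gripper":1},{"wx":0,"wy":0,"wz":0,"x":15,"y":0,"z":0,"gripper":1},{"wx":0,"wy":0,"wz":0,"x":15,"y":0,"z":0,"gripper":1},{"wx":0,"wy":0,"wz":0,"x":10,"y":0,"z":0,"gripper":1},{"wx":0,"wy":0,"wz":0,"x":0,"y":0,"z":0,"gripper":1},{"wx":0,"wy":0,"wz":0,"x":0,"y":0,"z":0,"gripper":1}]'
python3 -m jog '[{"wx":0,"wy":0,"wz":0,"x":0,"y":0,"z":0,"gripper":0},{"wx":0,"wy":0,"wz":0,"x":0,"y":0,"z":0,"gripper":-0.6},{"wx":0,"wy":0,"wz":0,"x":0,"y":0,"z":0,"gripper":-0.6},{"wx":0,"wy":0,"wz":0,"x":0,"y":0,"z":0,"gripper":-0.6},{"wx":0,"wy":0,"wz":0,"x":0,"y":0,"z":-15,"gripper":-0.6},{"wx":0,"wy":0,"wz":0,"x":0,"y":0,"z":-40,"gripper":-0.6},{"wx":0,"wy":0,"wz":0,"x":0,"y":0,"z":-45,"gripper":-0.6},{"wx":0,"wy":0,"wz":0,"x":0,"y":0,"z":-45,"gripper":-0.6},{"wx":0,"wy":0,"wz":0,"x":0,"y":0,"z":-45,"gripper":-0.6},{"wx":0,"wy":0,"wz":0,"x":0,"y":0,"z":-30,"gripper":-0.6},{"wx":0,"wy":0,"wz":0,"x":0,"y":0,"z":-20,"gripper":-0.6},{"wx":0,"wy":0,"wz":0,"x":0,"y":0,"z":0,"gripper":-0.6}]'
python3 -m jog '[{"wx":0,"wy":0,"wz":0,"x":-40,"y":0,"z":0,"gripper":-1},{"wx":0,"wy":0,"wz":0,"x":-40,"y":0,"z":0,"gripper":-1},{"wx":0,"wy":0,"wz":0,"x":-40,"y":0,"z":0,"gripper":-1},{"wx":0,"wy":0,"wz":0,"x":0,"y":0,"z":0,"gripper":-1},{"wx":0,"wy":0,"wz":0,"x":0,"y":0,"z":0,"gripper":-1},{"wx":0,"wy":0,"wz":0,"x":0,"y":0,"z":0,"gripper":-1}]'
python3 -c "
from h import *
st=manip.state();print(f(st['position']));s=snap('wrist','wrist11.png');s=snap('scene','scene11.png')"
```

```text
t: 18.2
position: [0.4956, 0.1013, 0.0033]
tcp_rot: [-1.969, -2.447, -0.001]
contact_force: [-1.3, 5.8, 6.0]
gripper_width: 0.564
t: 19.4
position: [0.4975, 0.0996, 0.247]
tcp_rot: [1.967, 2.444, 0.008]
contact_force: [0.6, -0.3, 0.2]
gripper_width: 0.8
t: 20.0
position: [0.5208, -0.0172, 0.2425]
tcp_rot: [-1.969, -2.446, 0.001]
contact_force: [0.3, -0.3, 0.5]
gripper_width: 1.002
[-113.1   -1.3]
```

View pics/wrist11.png

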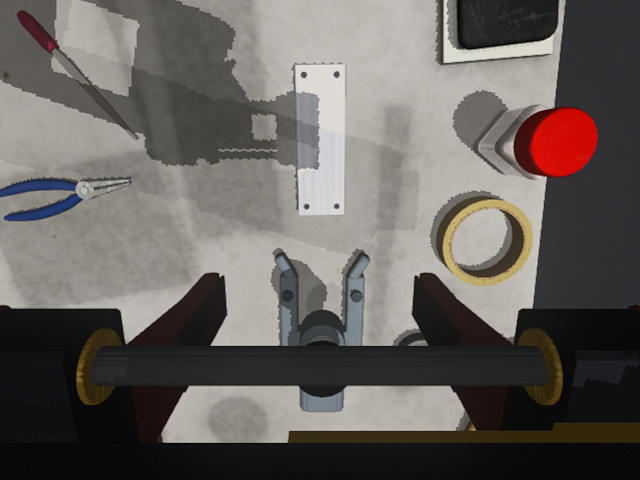

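View pics/scene11.png

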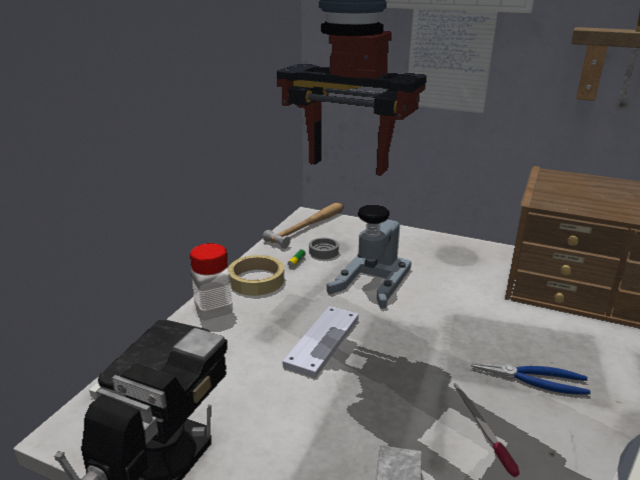

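Run:
```python
from h import *
s=load('wrist11.png')
for n,p,z in(('fL',(300,213.5),.012),('fR',(344,214.5),.012),('rL',(296,65),.012),('rR',(343,65),.012),('tipL',(277,252),.018),('tipR',(366,252),.018),('LF',(288,295),.0205),('RF',(356,295),.0205)):print(n,onz(s,*p,z).round(3),f(onz(s,*p,z)))
b=load('side0.png');
a0,a1=load('scene0.png')['pixels'],load('scene11.png')['pixels']
d=cv2.absdiff(a0,a1).max(2)
for n,(x0,y0,x1,y1) in dict(bottle=(190,243,233,312),tape=(226,254,287,296),cup=(306,236,340,260)).items():print(n,(d[y0:y1,x0:x1]>25).mean().round(3))
```

```text
fL [ 0.5   -0.026  0.012] [-109.3  -23.5]
fR [ 0.546 -0.017  0.012] [-108.2   23.6]
rL [0.467 0.117 0.012] [-255.4  -25.6]
rR [0.511 0.126 0.012] [-255.4   20. ]
tipL [ 0.484 -0.071  0.018] [-68.1 -48.6]
tipR [ 0.578 -0.051  0.018] [-68.2  47.7]
LF [ 0.505 -0.117  0.021] [-19.2 -37.5]
RF [ 0.579 -0.1    0.021] [-19.3  37.9]
bottle 0.0
tape 0.0
cup 0.0
```

```bash
python3 -c "
from h import *
print(manip.state()['dq'].round(3));print(manip.job_done())"
```

```text
[ 0.002 -0.002 -0.003 -0.002 -0.001 -0.003]
the job is handed in; nothing more can be done
None
```

The job is done and handed in at about 20 s on the robot's clock, well inside the 66 s limit.

- **Insertion:** I gripped the blank across its width and slid it into the throat until it met the fence. The push force was about 15 N when I let go. The camera then put its outer end at press x ≈ -124 mm (home is -125), centred and straight between the rails.
- **Knob:** I pressed it to its stop, where the fingertips read 114 mm above the bench and the force jumped from 12 to 26 N. I held it for just over 1 s and released it. The next picture showed the knob back up and the blank still in place.
- **Draw-out:** I pulled the blank about 132 mm straight back, let go and lifted clear. The last picture shows it lying flat with its near end about 40 mm in front of the lips. It is turned roughly 1° from the throat's line.
- **Bystanders and robot:** The bottle, tape roll and cup look the same in the first and last scene images. The gripper was open and touching nothing at the end.

No check failed. The camera views disagreed by 1–4 mm on the press's position, so I judged the home position by contact force as well as by picture.

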